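# Set the lamp jig's sprung carriage on its stop pin

## Robot

A 6-joint arm with a two-finger parallel gripper is mounted at the origin on the work surface. World frame = base frame: x ahead of the robot, y to its left, z up, the work surface at z = 0. Lengths are in mm, angles in degrees, forces in N, time in s.
With the tool pointing down it reaches from about 350 to 850 mm from the base axis. Payload 8.1 kg.
Tool frame: the origin (TCP) lies midway between the tips of the shut fingers; the grasp point (between the pads) lies 19 mm behind it (r.grasp_offset is the distance from the TCP to the grasp point, in mm); z points along the fingers, x is the direction in which the jaws open and shut, and the axes are right-handed (so a half turn about z gives the same grasp; the last joint's range is limited). The gripper opens to 85 mm and grips with 20 to 120 N. Pads are 22 mm wide; open, the fingers measure 114 mm over their backs; the gripper's body (76 mm by 85 mm) begins 54 mm behind the grasp point. The pads swing forward as they close: fully open they stand 13 mm farther back than shut.
Start: joints at [-81.669, 7.471, 85.268, -0, 87.261, -4.893], TCP at [137.274, -584.09, 231.292] pointing down, gripper open.
Joint ranges: [-169.43, 169.43], [-51.17, 129.36], [1.28, 143.12], [-76.62, 256.62], [0, 156.53], [-152.29, 152.29]. Speed limits (degrees/s): [136.94, 136.94, 159.86, 180, 180, 180].

## Interface

Orientations are given as [roll, pitch, yaw] about the fixed x, y, z axes, in that order (R = Rz(yaw) Ry(pitch) Rx(roll)).
In Python, from bench import r, optics, hand_in gives the robot as it stands.
- The arm moves only by the shell command python3 -m pendant 'ROWS' [FORCE]. ROWS is JSON, a list of rows, each a list of 5 numbers: the opening, from 0 (shut) to 1 (fully open), then the shift along the tool's x, y, z in mm, then the turn about the tool's z in degrees. A call has 1 to 10 rows; each row shifts and turns the commanded pose from where the row before left it, along the tool's axes as they then stand; what a row does not reach is not made up. A row lasts 1/10 s, in which the tool goes at most 50 mm and 8.59 degrees, less where a joint would pass 70% of its speed; a pose out of reach is approached as far as the arm can. A call with a gripper value outside its range is refused whole. The fingers move at their own pace and stop on an object; FORCE is the grip in N (left out, the last holds). Time passes only in rows, so rows that do not move let the fingers close. It gives the time, the measured TCP pose, the force and the opening at its end, in the units of the state.
- r.sense(): the state, without advancing time (a new reading comes with each control period).
- optics.snapshot(name): name is "scene" or "top" or "wrist"; returns (picture, depth): 480x640x3 uint8, blue, green, red; 480x640 float32, mm along the optical axis (not along the pixel's ray), 0 where there is no reading.
- optics.camera_params(name): a dict with "camera_matrix" (3x3 intrinsics, pixels), "eye" and "orientation" of the camera in the world. Camera axes: x right, y down, z forward; pixel columns grow to the right and rows downward; lengths in mm; the calibration is good to about 2 mm. A picture is of the moment at which its call begins: read the wrist's pose just before it. camera_params takes no time and is no camera call; for the wrist camera it gives the pose at the moment of the call.
- hand_in(): hands the job in, once; it reports no verdict.
Trained networks look in the newest picture that a camera, given by its name, has taken for a name from the list of things; names that differ only in an ending like _2 or _b are one class to them, and where a whole thing is asked for, a point or a joint stands for the part that bears it (a point fixed in the world has none). Each returns a list of dicts, best first, with "score" (0 to 1); they miss things now and then, are a little off and sometimes report something else, mostly with a low value. They report only what shows in the picture. A call takes as long as a camera call. They do not tell look-alikes from the thing itself.
- optics.search_frame(camera, query): "at" ([x, y, z] in mm, in world coordinates, good to about 4 mm: the middle of the surface that is visible of it).
The state is a dict: "time": time; "joint_pos": joint angles; "qd": joint speeds; "joint_efforts": joint torques, N m; "tool_pos": TCP position; "tcp_rot": TCP orientation; "ft_force": force on the tool from outside, world axes, zero at the start; "wrist_torque": the same for the moment, N m; "finger_gap": finger opening in mm.
Only numpy, scipy, OpenCV 4.12 (cv2) and the standard library are available. Lean on these libraries where they do the work, as an engineer would, in place of code of your own. Each camera call takes 0.05 s, during which the arm holds its last target. There are 200 camera calls.

## Task

In the jig that holds the spouted clay lamp, press the stop-pin knob fully down, then push the carriage in by its upright plate until it is past the pin and let it spring back, so that it rests latched on the pin at mid position. Lift and pick up nothing: the lamp stays standing in its nest, and the jig with the round cup and everything else on the bench are left alone.

Things in the scene. Friction and masses are not known exactly. Their poses are not given: they have to be found in the camera images.
- lamp: the oil lamp in its jig: a raw-clay bowl 76 mm across, 30 mm high, with a blunt pointed spout on one side, whose tip is 52 mm out from the middle along its +x; origin at the centre of its underside. Loose in the nest.
- cup: the plain round raw-clay cup in the other jig: 62 mm across the rim, 52 mm high, no spout; origin at the centre of its underside. Loose in the nest.
- lamp_jig: Lamp jig: flat steel base 240 x 110 mm (12 mm thick) fixed to the bench, identical to the other jig but for the ware it carries. Its frame: origin at the underside, z up, +x is the push-in direction; the base spans x -110..130 mm, y +-55 mm. A sprung wooden carriage runs along x between two low side rails; a 110 mm wide, 104 mm high aluminium bridge stands over the carriage's tail at x = +80 mm and holds the stop pin.
- lamp_push (a point): middle of the outer (robot-side) face of the lamp carriage's push plate, an upright aluminium plate 74 mm wide (along jig y), 8 mm thick, spanning 20 to 80 mm above the bench; this point is 55 mm above the bench and lies 100 mm behind the jig origin (jig x = -100 mm) at home; it moves with the carriage. Its axes are the jig's: +x is the push direction.
- lamp_press (a point): centre of the top of the lamp jig's stop-pin knob, a round black mushroom 32 mm across above the bridge at jig x = +80 mm, y = 0; top 138 mm above the bench when raised, 124 mm when down.
- lamp_nest (a point): middle of the shallow nest of four 6 mm fences on the lamp carriage's wooden deck (28 mm above the bench), where the ware's foot stands; jig x = -36 mm at home.
- lamp_slide (a joint): travel of the lamp jig's carriage, m: 0 = home (nearest the robot side, -x), grows along the jig's +x, 0.065 = hard end stop. The spring always pushes it home with about 5 N at 0, 9 N at the end (plus damping 22 N per m/s). With the stop pin fully down, the carriage's tooth passes under the pin at about 0.042 and, let go from there or beyond, it comes back and stops on the pin at 0.040 (mid position); with the pin up it returns to 0.
- lamp_knob (a joint): downward travel of the lamp jig's stop-pin knob, m: 0 to 0.003 = raised as found, 0.014 = fully down. Pressing takes about 6 to 7 N; it stays where it is left. The pin's own tip is sprung, so a knob that is down lets the tooth ride under it on the way in.
- cup_jig: Cup jig: flat steel base 240 x 110 mm (12 mm thick) fixed to the bench, identical to the other jig but for the ware it carries. Its frame: origin at the underside, z up, +x is the push-in direction; the base spans x -110..130 mm, y +-55 mm. A sprung wooden carriage runs along x between two low side rails; a 110 mm wide, 104 mm high aluminium bridge stands over the carriage's tail at x = +80 mm and holds the stop pin.
- cup_push (a point): middle of the outer (robot-side) face of the cup carriage's push plate, an upright aluminium plate 74 mm wide (along jig y), 8 mm thick, spanning 20 to 80 mm above the bench; this point is 55 mm above the bench and lies 100 mm behind the jig origin (jig x = -100 mm) at home; it moves with the carriage. Its axes are the jig's: +x is the push direction.
- cup_press (a point): centre of the top of the cup jig's stop-pin knob, a round black mushroom 32 mm across above the bridge at jig x = +80 mm, y = 0; top 138 mm above the bench when raised, 124 mm when down.
- cup_nest (a point): middle of the shallow nest of four 6 mm fences on the cup carriage's wooden deck (28 mm above the bench), where the ware's foot stands; jig x = -36 mm at home.
- cup_slide (a joint): travel of the cup jig's carriage, m: 0 = home (nearest the robot side, -x), grows along the jig's +x, 0.065 = hard end stop. The spring always pushes it home with about 5 N at 0, 9 N at the end (plus damping 22 N per m/s). With the stop pin fully down, the carriage's tooth passes under the pin at about 0.042 and, let go from there or beyond, it comes back and stops on the pin at 0.040 (mid position); with the pin up it returns to 0.
- cup_knob (a joint): downward travel of the cup jig's stop-pin knob, m: 0 to 0.003 = raised as found, 0.014 = fully down. Pressing takes about 6 to 7 N; it stays where it is left. The pin's own tip is sprung, so a knob that is down lets the tooth ride under it on the way in.
- small_cup: bystander: small dry clay cup 48 mm across, 42 mm high, standing between the two jigs; origin under its centre.
- spare_lamp: bystander: a spare dry lamp standing loose on the bench beyond the jigs, 76 mm across, 30 mm high, in no jig; origin under its centre.
- brush: bystander: wooden brush 180 mm long lying crosswise beyond the jigs, 20 mm high; origin mid-length.
- rib: bystander: flat wooden shaping rib 90 x 45 x 10 mm at the left; origin under its centre.
- bowl: bystander: terracotta water bowl 120 mm across, 50 mm high at the right; origin under its centre.
- bottle: bystander: green glass bottle 66 mm across, 200 mm high at the far left; origin under its centre.
Mind the look-alikes: they are no part of the job. Leave any purple, red or yellow look-alike of the cup alone.

How it is judged:
By the outcome, as a careful person would: the job done as asked, in the order asked, and still so for the second after the job is handed in, with the robot touching nothing.
It also fails if it takes over 43 s, if anything falls off the work surface, if the arm or the gripper's body presses on something with over 40 N, if the wrist force passes 120 N, or if a joint passes its speed limit or range.

## Working session

There is one attempt and no reset: what is moved stays moved. The work goes in short steps, Python scripts to look and compute and a shell command to move; the robot and the scene stay as the last step left them, time stands still between calls to the robot, and variables do not carry over. Pictures are saved under pics/ and viewed, about 8 in all and at most 12, crops included, and the job is handed in when it is done.

```bash
mkdir -p pics; ls; python3 - <<'E'
from bench import r, optics
import cv2, numpy as np
for c in ("scene","top"):
    p,d=optics.snapshot(c); cv2.imwrite(f"pics/{c}0.png",p); np.save(f"pics/{c}0.npy",d)
    for q in ("lamp","cup","lamp_jig","lamp_press","cup_press","lamp_push","lamp_nest"):
        print(c,q,[(np.round(x["at"]).tolist(),round(x["score"],2)) for x in optics.search_frame(c,q)][:4])
    print({k:np.round(v,3).tolist() for k,v in optics.camera_params(c).items()})
print(r.sense())
E
```

```text
pics
scene lamp [([488.0, -200.0, 46.0], 0.65)]
scene cup [([372.0, 216.0, 36.0], 0.94), ([370.0, 115.0, 32.0], 0.9), ([518.0, 198.0, 59.0], 0.82), ([412.0, 21.0, 40.0], 0.79)]
scene lamp_jig [([612.0, -201.0, 29.0], 0.87)]
scene lamp_press [([613.0, -191.0, 134.0], 0.48)]
scene cup_press [([647.0, 169.0, 132.0], 0.73)]
scene lamp_push [([505.0, -201.0, 25.0], 0.9), ([777.0, -152.0, 16.0], 0.67)]
scene lamp_nest [([502.0, -200.0, 27.0], 0.65)]
{'camera_matrix': [[565.508, 0.0, 311.685], [0.0, 565.508, 243.192], [0.0, 0.0, 1.0]], 'eye': [1323.72, -322.34, 1110.502], 'orientation': [-142.139, -0.224, 66.997]}
top lamp [([500.0, -206.0, 45.0], 0.68), ([536.0, -191.0, 31.0], 0.53), ([451.0, 412.0, 7.0], 0.25), ([776.0, -146.0, 18.0], 0.16)]
top cup [([423.0, 24.0, 26.0], 0.95), ([373.0, 225.0, 24.0], 0.9), ([529.0, 206.0, 54.0], 0.81), ([373.0, 122.0, 26.0], 0.59)]
top lamp_jig [([563.0, -186.0, 29.0], 0.93), ([646.0, 390.0, 129.0], 0.29)]
top lamp_press [([615.0, -186.0, 133.0], 0.51)]
top cup_press [([637.0, 175.0, 134.0], 0.5), ([552.0, 184.0, 27.0], 0.29)]
top lamp_push [([536.0, -19
[... 230 characters left out ...]
: [-171.46, -0.742, -88.797]}
{'time': 0.8, 'joint_pos': array([-8.16699961e+01,  7.47009385e+00,  8.52647793e+01, -1.33541558e-03,
        8.72600299e+01, -4.89343019e+00]), 'qd': array([-0.00778828,  0.04746057, -0.14978762, -0.03010542,  0.02130209,
        0.03889683]), 'joint_efforts': array([ 1.56353566e-03, -5.69251192e+01, -5.00838125e+01,  9.44874523e-05,
        8.36225809e-04,  4.72621537e-06]), 'tool_pos': array([ 137.26445264, -584.12552533,  231.33239958]), 'tcp_rot': array([ 1.79998236e+02, -4.96465407e-03, -7.67765020e+01]), 'ft_force': array([0.38174381, 0.24641429, 0.00430995]), 'wrist_torque': array([-0.05562529,  0.00468085, -0.01884491]), 'finger_gap': 85.30147683553527}
```

```bash
cat > h.py <<'E'
import numpy as np, cv2
from bench import optics
from scipy.spatial.transform import Rotation as R
def cloud(c,d):
    P=optics.camera_params(c);K=np.array(P["camera_matrix"]);v,u=np.mgrid[:480,:640]
    X=np.stack([(u-K[0,2])/K[0,0]*d,(v-K[1,2])/K[1,1]*d,d],-1)
    return X@R.from_euler("xyz",P["orientation"],degrees=True).as_matrix().T+np.array(P["eye"])
E
python3 - <<'E'
from h import *
for c in ("scene","top"):
    d=np.load(f"pics/{c}0.npy");W=cloud(c,d);x,y,z=np.moveaxis(W,-1,0)
    ok=(d>0)&(abs(y+195)<110)&(x>380)&(x<760)
    for n,a,b in(("knob",126,145),("bridge",97,109),("plate",70,85),("base",8,15)):
        m=ok&(z>a)&(z<b)
        if m.sum()>5:
            q=W[m];rc=cv2.minAreaRect(q[:,:2].astype(np.float32));print(c,n,m.sum(),np.round(np.median(q,0),1),[np.round(t,1) for t in rc])
E
```

```text
scene knob 165 [ 616.1 -192.9  133.8] [array([ 614.7, -192.3]), array([30. , 29.4]), np.float64(56.9)]
scene bridge 491 [ 616.7 -196.8  102.7] [array([ 613.4, -192.4]), array([ 29.7, 109.4]), np.float64(2.9)]
scene plate 180 [ 440.5 -202.2   76.8] [array([ 524.6, -197.3]), array([195. , 106.6]), np.float64(2.8)]
scene base 1088 [ 621.  -205.1   11.4] [array([ 595.9, -187.7]), array([358.7, 138.3]), np.float64(10.9)]
top knob 164 [ 610.5 -189.7  135. ] [array([ 610.7, -190.7]), array([29.8, 30.4]), np.float64(45.7)]
top bridge 415 [ 609.9 -176.4  104.2] [array([ 610.9, -190.9]), array([ 27. , 110.5]), np.float64(3.0)]
top plate 120 [ 435.4 -202.3   79.7] [array([ 503.4, -159.5]), array([198.1,  67.1]), np.float64(31.4)]
top base 970 [ 582.7 -172.7   12. ] [array([ 590. , -162.5]), array([368.4, 196.5]), np.float64(18.3)]
```

View pics/top0.png

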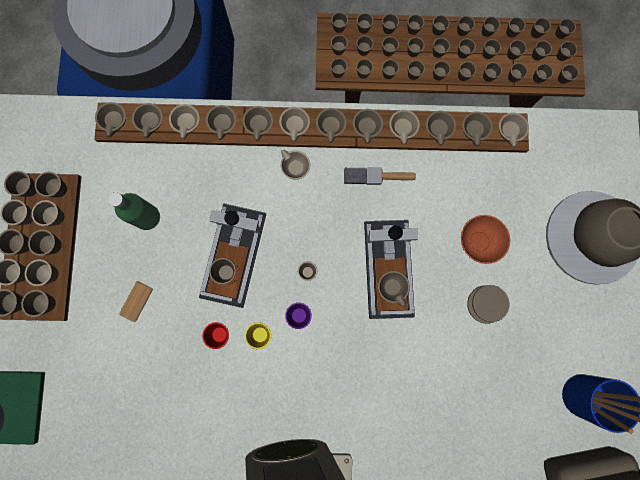

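View pics/scene0.png

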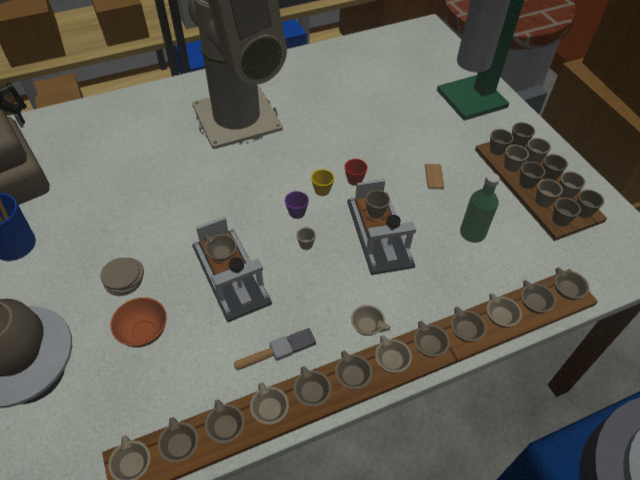

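The lamp jig is the right-hand one in the top view. Its knob is at about (397,233) px and its plate near (388,316) px. That puts the knob at about (612.7, -191.5) mm, with jig yaw about +3° and the push point at about (433, -201, 55) mm. I'll shut the fingers and travel to above the knob.

```bash
python3 -m pendant '[[0,0,0,0,5.1],[0,0,0,0,5.1],[0,-18.4,-24.8,0,0],[0,-18.4,-24.8,0,0],[0,-18.4,-24.8,0,0],[0,-18.4,-24.8,0,0],[0,-18.4,-24.8,0,0],[0,-18.4,-24.8,0,0],[0,-18.4,-24.8,0,0],[0,-18.4,-24.8,0,0]]' && python3 -m pendant '[[0,-18.4,-24.8,0,0],[0,-18.4,-24.8,0,0],[0,-18.4,-24.8,0,0],[0,-18.4,-24.8,0,0],[0,-18.4,-24.8,0,0],[0,-18.4,-24.8,0,0],[0,-18.4,-24.8,0,0],[0,-18.4,-24.8,0,0],[0,-18.4,-24.8,0,0],[0,-18.4,-24.8,0,0]]' && python3 -m pendant '[[0,-18.4,-24.8,0,0],[0,-18.4,-24.8,0,0],[0,0,0,0,0],[0,0,0,0,0],[0,0,0,0,0]]'
```

```text
time: 1.8
tool_pos: [328.5, -425.8, 231.5]
tcp_rot: [-180.0, -0.0, -87.0]
ft_force: [-0.1, -0.3, 0.4]
finger_gap: -0.0
time: 2.8
tool_pos: [566.5, -228.9, 231.4]
tcp_rot: [-180.0, -0.0, -87.0]
ft_force: [0.2, -0.6, -1.5]
finger_gap: -0.1
time: 3.3
tool_pos: [612.6, -191.0, 231.2]
tcp_rot: [180.0, -0.0, -87.0]
ft_force: [0.9, -0.3, 0.1]
finger_gap: -0.0
```

```bash
python3 -m pendant '[[0,0,0,20,0],[0,0,0,25,0],[0,0,0,20,0],[0,0,0,15,0],[0,0,0,6,0],[0,0,0,0,0],[0,0,0,0,0]]' && python3 -m pendant '[[0,0,0,3,0],[0,0,0,3,0],[0,0,0,2,0],[0,0,0,2,0],[0,0,0,2,0],[0,0,0,2,0],[0,0,0,0,0]]' && python3 -m pendant '[[0,0,0,2,0],[0,0,0,2,0],[0,0,0,1,0],[0,0,0,0,0],[0,0,0,0,0]]'
```

```text
time: 4.0
tool_pos: [613.6, -190.9, 146.5]
tcp_rot: [-179.9, -0.0, -87.0]
ft_force: [-0.2, 0.2, -0.3]
finger_gap: 0.1
time: 4.7
tool_pos: [613.2, -190.4, 131.5]
tcp_rot: [-180.0, -0.0, -87.0]
ft_force: [-1.0, 0.2, 1.4]
finger_gap: -0.2
time: 5.2
tool_pos: [613.3, -190.4, 126.5]
tcp_rot: [-180.0, -0.0, -87.0]
ft_force: [-0.9, 0.7, 3.8]
finger_gap: 0.1
```

```bash
python3 - <<'E'
from h import *
p,d=optics.snapshot("wrist");q,e=optics.snapshot("scene")
cv2.imwrite("pics/press.png",np.hstack([cv2.resize(p,(400,300)),cv2.resize(q[170:350,150:390],(400,300))]))
E
```

```text
(no output)
```

View pics/press.png

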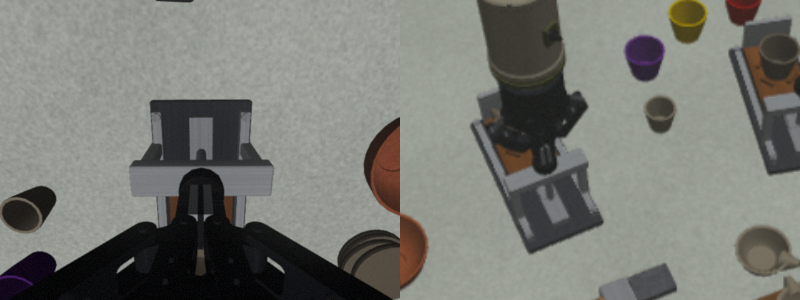

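The shut fingers sit on the knob, centred on the bridge (left half, about 202,178 px). I'll keep pressing until it bottoms out.

```bash
python3 -m pendant '[[0,0,0,1,0],[0,0,0,1,0],[0,0,0,0,0],[0,0,0,0,0]]' && python3 -m pendant '[[0,0,0,0.5,0],[0,0,0,0.5,0],[0,0,0,0,0],[0,0,0,0,0]]'
```

```text
time: 5.7
tool_pos: [613.2, -190.4, 124.3]
tcp_rot: [-180.0, -0.0, -87.0]
ft_force: [-1.4, 1.1, 4.6]
finger_gap: -0.1
time: 6.1
tool_pos: [613.3, -190.4, 124.1]
tcp_rot: [-180.0, -0.0, -87.0]
ft_force: [-4.2, 1.6, 8.7]
finger_gap: 0.0
```

```bash
python3 -m pendant '[[0,0,0,1,0],[0,0,0,0,0],[0,0,0,0,0]]' && python3 -m pendant '[[0,0,0,1,0],[0,0,0,0,0],[0,0,0,0,0]]'
```

```text
time: 6.4
tool_pos: [613.4, -190.5, 124.0]
tcp_rot: [-180.0, -0.0, -87.0]
ft_force: [-6.3, 2.6, 13.8]
finger_gap: -0.0
time: 6.7
tool_pos: [613.5, -190.5, 123.9]
tcp_rot: [-179.9, -0.0, -87.0]
ft_force: [-9.9, 3.4, 19.5]
finger_gap: 0.2
```

The knob bottomed at z = 124.0 with force rising to about 20 N, so it is fully down. Next I lift, go back over the carriage and descend on the robot side of the plate.

```bash
python3 -m pendant '[[0,0,0,-10,0],[0,0,0,-20,0],[0,0,0,-25,0],[0,0,22,0,0],[0,0,33,0,0],[0,0,33,0,0],[0,0,33,0,0],[0,1,33,0,0],[0,0,33,0,0],[0,0,33,0,0]]' && python3 -m pendant '[[0,0,0,0,0],[0,0,0,0,0],[0,0,0,0,0]]'; python3 - <<'E'
from h import *
p,d=optics.snapshot("scene");cv2.imwrite("pics/s2.png",cv2.resize(p[170:350,150:390],(800,600)))
W=cloud("scene",d);x,y,z=np.moveaxis(W,-1,0)
for n,a,b,X in(("knob",112,145,(580,650)),("plate",65,85,(400,480))):
    m=(d>0)&(abs(y+196)<45)&(z>a)&(z<b)&(x>X[0])&(x<X[1]);q=W[m];print(n,m.sum(),np.median(q,0).round(1),np.percentile(q,[5,95],0).round(1))
E
```

```text
time: 7.7
tool_pos: [392.2, -203.0, 175.9]
tcp_rot: [180.0, -0.0, -87.0]
ft_force: [0.6, 0.4, 0.3]
finger_gap: 0.2
time: 8.0
tool_pos: [394.2, -203.2, 176.5]
tcp_rot: [-180.0, -0.0, -87.0]
ft_force: [0.2, -0.5, -0.4]
finger_gap: -0.1
knob 172 [ 617.1 -193.5  122.6] [[ 601.8 -206.3  113.9]
 [ 627.8 -180.4  126.2]]
plate 189 [ 439.5 -203.3   75.6] [[ 434.  -236.    66.5]
 [ 443.7 -170.1   82. ]]
```

View pics/s2.png

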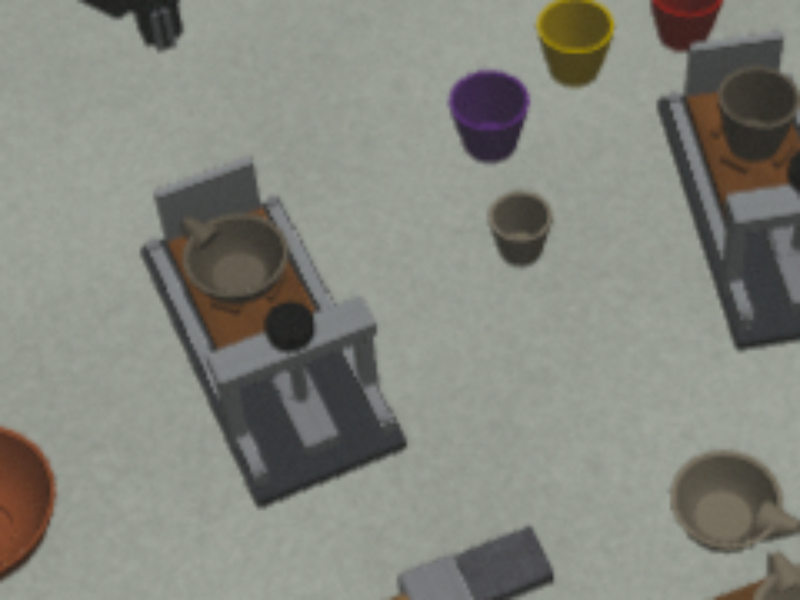

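The knob is down (about 290,325 px) and the lamp is standing in its nest (about 235,255 px). The plate is clear ahead of the fingers.

```bash
python3 -m pendant '[[0,0,0,20,0],[0,0,0,35,0],[0,0,0,35,0],[0,0,0,25,0],[0,0,0,10,0],[0,0,-8,0,0],[0,0,-8,0,0],[0,0,-4,0,0],[0,0,0,0,0]]' && python3 -m pendant '[[0,0,-2,0,0],[0,0,-2,0,0],[0,0,-2,0,0],[0,0,-2,0,0],[0,0,-2,0,0],[0,0,0,0,0]]'
```

```text
time: 8.95
tool_pos: [415.4, -202.6, 52.9]
tcp_rot: [-179.9, -0.1, -86.9]
ft_force: [-0.0, 0.2, 0.5]
finger_gap: 0.0
time: 9.55
tool_pos: [423.1, -201.5, 51.2]
tcp_rot: [179.9, 0.0, -87.0]
ft_force: [-4.3, 0.5, 3.1]
finger_gap: -0.1
```

```bash
python3 -m pendant '[[0,0,-2,0,0],[0,0,-2.5,0,0],[0,0,-2.5,0,0],[0,0,-2.5,0,0],[0,0,-2.5,0,0],[0,0,-2.5,0,0],[0,0,-2.5,0,0],[0,0,-2.5,0,0],[0,0,-2.5,0,0],[0,0,0,0,0]]' && python3 -m pendant '[[0,0,-2,0,0],[0,0,-2.5,0,0],[0,0,-2.5,0,0],[0,0,-2.5,0,0],[0,0,-2,0,0],[0,0,-2,0,0],[0,0,-2,0,0],[0,0,-2,0,0],[0,0,-2,0,0],[0,0,0,0,0]]'; python3 - <<'E'
from h import *
from bench import r
print(r.sense()["tool_pos"],r.sense()["ft_force"])
p,d=optics.snapshot("scene");cv2.imwrite("pics/s3.png",cv2.resize(p[170:350,150:390],(800,600)))
W=cloud("scene",d);x,y,z=np.moveaxis(W,-1,0)
m=(d>0)&(abs(y+196)<45)&(abs(y+199)>18)&(z>65)&(z<85)&(x>400)&(x<510);q=W[m];print(m.sum(),np.median(q,0).round(1),np.percentile(q,[5,95],0).round(1))
E
```

```text
time: 10.55
tool_pos: [444.7, -200.2, 51.1]
tcp_rot: [179.9, 0.0, -87.0]
ft_force: [-6.6, -0.2, 4.9]
finger_gap: -0.1
time: 11.55
tool_pos: [464.0, -199.1, 51.0]
tcp_rot: [179.9, 0.0, -87.0]
ft_force: [-6.8, -0.0, 5.1]
finger_gap: -0.3
[ 464.03070648 -199.08508343   51.00661558] [-6.80591705 -0.04490833  5.09769809]
98 [ 481.7 -218.4   75.2] [[ 475.4 -235.3   66.8]
 [ 485.7 -165.6   81.3]]
```

View pics/s3.png

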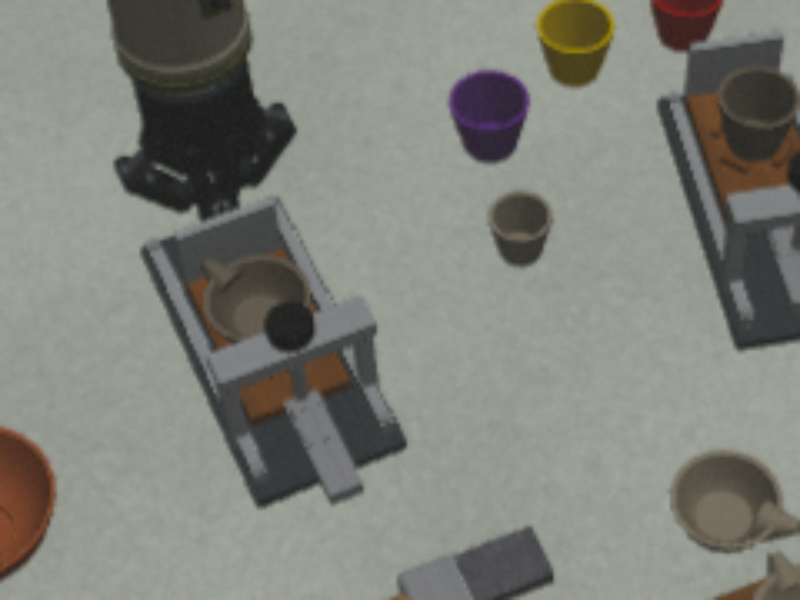

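The carriage has travelled about 42 mm and the lamp is still seated (about 255,295 px). I'll push about 10 mm more and then back off.

```bash
python3 -m pendant '[[0,0,-2,0,0],[0,0,-2,0,0],[0,0,-2,0,0],[0,0,-2,0,0],[0,0,-2,0,0],[0,0,0,0,0],[0,0,0,0,0]]' && python3 -m pendant '[[0,0,2,0,0],[0,0,2,0,0],[0,0,2,0,0],[0,0,2,0,0],[0,0,2,0,0],[0,0,2,0,0],[0,0,2,0,0],[0,0,2,0,0],[0,0,2,0,0],[0,0,0,0,0]]'
```

```text
time: 12.3
tool_pos: [473.8, -198.5, 51.0]
tcp_rot: [179.9, 0.0, -87.0]
ft_force: [-7.4, -0.5, 5.8]
finger_gap: -0.1
time: 13.3
tool_pos: [456.9, -199.7, 51.3]
tcp_rot: [-180.0, -0.0, -87.0]
ft_force: [-0.7, 0.2, 0.6]
finger_gap: -0.0
```

Contact is lost at 456.9, so the carriage is being held further in. I'll retreat clear and check.

```bash
python3 -m pendant '[[0,0,10,0,0],[0,0,15,0,0],[0,0,15,0,0],[0,0,0,-25,0],[0,0,0,-35,0],[0,0,0,-35,0],[0,0,0,-20,0],[0,0,0,0,0],[0,0,0,0,0]]'; python3 - <<'E'
from h import *
p,d=optics.snapshot("scene");cv2.imwrite("pics/s4.png",cv2.resize(p[170:350,150:390],(800,600)))
W=cloud("scene",d);x,y,z=np.moveaxis(W,-1,0)
for n,a,b,X in(("knob",112,145,(580,650)),("plate",65,85,(400,510))):
    m=(d>0)&(abs(y+196)<45)&(z>a)&(z<b)&(x>X[0])&(x<X[1]);q=W[m];print(n,m.sum(),np.median(q,0).round(1),np.percentile(q,[5,95],0).round(1))
E
```

```text
time: 14.2
tool_pos: [416.8, -201.9, 166.3]
tcp_rot: [-180.0, -0.0, -87.0]
ft_force: [0.3, 0.4, -0.8]
finger_gap: 0.2
knob 173 [ 616.9 -193.1  122.3] [[ 602.  -206.3  114.2]
 [ 627.7 -180.3  126.1]]
plate 198 [ 479.2 -200.4   75.8] [[ 473.4 -233.2   65.7]
 [ 483.1 -168.1   81.7]]
```

View pics/s4.png

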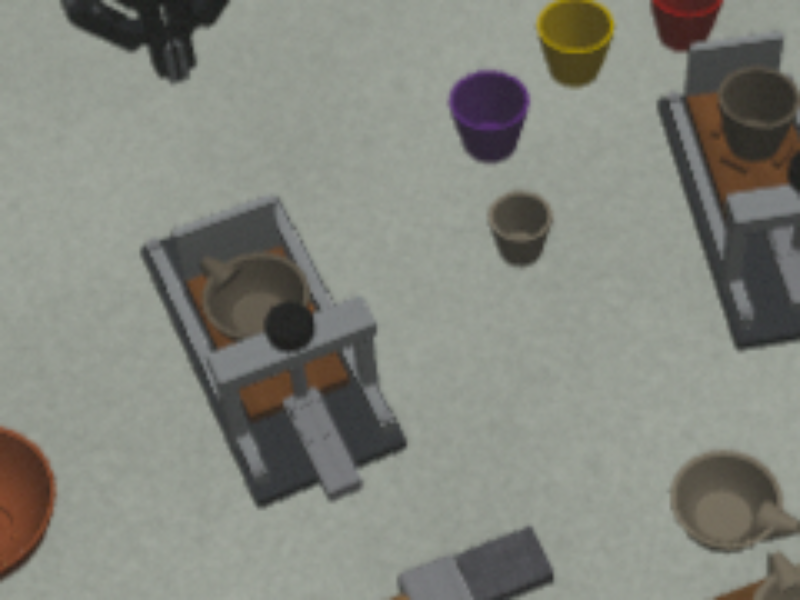

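The plate moved 39.7 mm from home, so the carriage is latched at mid position. The knob is down, the lamp stands in its nest (about 255,295 px), and the robot is clear.

```bash
python3 -c "
from bench import hand_in
print(hand_in())"
```

```text
the job is handed in; nothing more can be done
None
```

The lamp jig's carriage is latched on its stop pin at mid position, and I have handed the job in. With the fingers shut, I pressed the knob until it bottomed at 124 mm (about 20 N upward at the wrist). I then pushed the carriage plate in to about 52 mm of travel and backed off to let it spring back onto the pin.

- **Carriage:** the depth images put the plate 39.7 mm in from home, against a nominal 40 mm, after the arm had let go.
- **Knob:** it stayed down. The depth readings also show it lower than when I found it.
- **Lamp and bench:** the lamp is still standing in its nest. The cup jig and the other things in that camera view look undisturbed.
- **Robot:** the arm was well clear at hand-in, at 14.2 s on the robot's clock. No check failed or disagreed.

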